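# Lay out the rinsed persimmons to dry at the breakfast bar

## Task

First take the measuring cup out of the wooden tray and stand it on the cork trivet. Then spread the heap of persimmons into one even layer over the whole tray: all of them flat on the tray floor, every one at least a finger's width (2 cm) clear of the next, and some in each of the tray's four quarters; there are six to eight of them. Also slip the paper roll all the way down onto the upright spindle of its holder, so it is at hand for drying them, and leave the green tumbler where it is.

Things in the scene. Friction and masses are not known exactly. Their poses are not given: they have to be found in the camera images.
- tray: low dark wooden serving tray, fixed to the counter; outside 250 mm along its x, 400 mm along its y, walls 6 mm thick, rim 12 mm above the counter (6 mm above its inner floor); origin at the centre of its underside, at counter height; inner floor 6 mm above the origin
- trivet: round cork trivet, fixed; 170 mm across, 10 mm thick; origin at the centre of its underside (top surface 10 mm higher)
- holder: paper-roll holder, fixed: round dark steel base 120 mm across and 12 mm thick with an upright spindle in its middle, 14 mm thick, coned at the tip, its top 92 mm above the counter; origin at the centre of the base's underside
- roll: slim white kitchen-paper roll standing on end on the counter: 60 mm across, 150 mm tall, open bore 36 mm right through; about 120 g; origin at the centre of its lower end, z along the bore
- cup: stainless steel measuring cup, standing in the tray at the start: 60 mm across at the rim (54 mm at the foot), 60 mm tall, with a flat handle 16 mm wide and 4 mm thick that runs level out along the cup's +x, 55 mm above the foot, to 89 mm from the axis; about 180 g; origin at the centre of its foot, z up
- tumbler: green glass tumbler, loose bystander, 68 mm across, 110 mm tall; origin at the centre of its foot. The tumbler, trivet, holder and roll stand two to the left and two to the right of the tray, any of them in any place, about 180 mm between neighbours
- fruit1: a firm orange persimmon with a small green leaf cap on top, squat and round: 54 mm across, 40 mm high, flat underside and top (44 mm across); weighs about 110 g; origin at its centre, 20 mm above what it rests on, z through the leaf cap (it may lie either way up). Always there.
- fruit2: a firm orange persimmon with a small green leaf cap on top, squat and round: 54 mm across, 40 mm high, flat underside and top (44 mm across); weighs about 110 g; origin at its centre, 20 mm above what it rests on, z through the leaf cap (it may lie either way up). Always there.
- fruit3: a firm orange persimmon with a small green leaf cap on top, squat and round: 54 mm across, 40 mm high, flat underside and top (44 mm across); weighs about 110 g; origin at its centre, 20 mm above what it rests on, z through the leaf cap (it may lie either way up). Always there.
- fruit4: a firm orange persimmon with a small green leaf cap on top, squat and round: 54 mm across, 40 mm high, flat underside and top (44 mm across); weighs about 110 g; origin at its centre, 20 mm above what it rests on, z through the leaf cap (it may lie either way up). Always there.
- fruit5: a firm orange persimmon with a small green leaf cap on top, squat and round: 54 mm across, 40 mm high, flat underside and top (44 mm across); weighs about 110 g; origin at its centre, 20 mm above what it rests on, z through the leaf cap (it may lie either way up). Always there.
- fruit6: a firm orange persimmon with a small green leaf cap on top, squat and round: 54 mm across, 40 mm high, flat underside and top (44 mm across); weighs about 110 g; origin at its centre, 20 mm above what it rests on, z through the leaf cap (it may lie either way up). May be absent (no pose).
- fruit7: a firm orange persimmon with a small green leaf cap on top, squat and round: 54 mm across, 40 mm high, flat underside and top (44 mm across); weighs about 110 g; origin at its centre, 20 mm above what it rests on, z through the leaf cap (it may lie either way up). May be absent (no pose). Up to two of its kind lie on top of the others in the heap.
- fruit8: a firm orange persimmon with a small green leaf cap on top, squat and round: 54 mm across, 40 mm high, flat underside and top (44 mm across); weighs about 110 g; origin at its centre, 20 mm above what it rests on, z through the leaf cap (it may lie either way up). May be absent (no pose). Up to two of its kind lie on top of the others in the heap.
Not all that is in view belongs to the job. Leave any turquoise or yellow look-alike of the fruit8 alone. Leave any black look-alike of the fruit1 alone.

How it is judged (in metres and radians):
On the way, in this order (a step that is already met when the one before it is completed fails the run):
1. the measuring cup stands upright on the trivet, let go (horizontal distance between cup and trivet below 0.055 m and z of cup in the frame of trivet between 0.004 and 0.016 m and angle between cup's own z axis and vertical below 0.12 rad and contact force between the fingers and cup below 0.1 N), for 0.2 s.
2. all the persimmons lie spread in one even layer in the tray (x of fruit1 in the frame of tray between -0.115 and 0.115 m and y of fruit1 in the frame of tray between -0.19 and 0.19 m and z of each of fruit1, fruit2, fruit3, fruit4, fruit5, fruit6, fruit7, fruit8 in the frame of tray below 0.034 m and linear speed of each of fruit1, fruit2, fruit3, fruit4, fruit5, fruit6, fruit7, fruit8 below 0.03 m/s and x of fruit2 in the frame of tray between -0.115 and 0.115 m and y of fruit2 in the frame of tray between -0.19 and 0.19 m and x of fruit3 in the frame of tray between -0.115 and 0.115 m and y of fruit3 in the frame of tray between -0.19 and 0.19 m and x of fruit4 in the frame of tray between -0.115 and 0.115 m and y of fruit4 in the frame of tray between -0.19 and 0.19 m and x of fruit5 in the frame of tray between -0.115 and 0.115 m and y of fruit5 in the frame of tray between -0.19 and 0.19 m and x of fruit6 in the frame of tray between -0.115 and 0.115 m and y of fruit6 in the frame of tray between -0.19 and 0.19 m and x of fruit7 in the frame of tray between -0.115 and 0.115 m and y of fruit7 in the frame of tray between -0.19 and 0.19 m and x of fruit8 in the frame of tray between -0.115 and 0.115 m and y of fruit8 in the frame of tray between -0.19 and 0.19 m and horizontal distance between fruit1 and fruit2 above 0.07 m and horizontal distance between each of fruit1, fruit2 and fruit3 above 0.07 m and horizontal distance between each of fruit1, fruit2, fruit3 and fruit4 above 0.07 m and horizontal distance between each of fruit1, fruit2, fruit3, fruit4 and fruit5 above 0.07 m and horizontal distance between each of fruit1, fruit2, fruit3, fruit4, fruit5 and fruit6 above 0.07 m and horizontal distance between each of fruit1, fruit2, fruit3, fruit4, fruit5, fruit6 and fruit7 above 0.07 m and horizontal distance between each of fruit1, fruit2, fruit3, fruit4, fruit5, fruit6, fruit7 and fruit8 above 0.07 m and ((x of fruit1 in the frame of tray above 0 m and y of fruit1 in the frame of tray above 0 m) or (x of fruit2 in the frame of tray above 0 m and y of fruit2 in the frame of tray above 0 m) or (x of fruit3 in the frame of tray above 0 m and y of fruit3 in the frame of tray above 0 m) or (x of fruit4 in the frame of tray above 0 m and y of fruit4 in the frame of tray above 0 m) or (x of fruit5 in the frame of tray above 0 m and y of fruit5 in the frame of tray above 0 m) or (x of fruit6 in the frame of tray above 0 m and y of fruit6 in the frame of tray above 0 m) or (x of fruit7 in the frame of tray above 0 m and y of fruit7 in the frame of tray above 0 m) or (x of fruit8 in the frame of tray above 0 m and y of fruit8 in the frame of tray above 0 m)) and ((x of fruit1 in the frame of tray above 0 m and y of fruit1 in the frame of tray below 0 m) or (x of fruit2 in the frame of tray above 0 m and y of fruit2 in the frame of tray below 0 m) or (x of fruit3 in the frame of tray above 0 m and y of fruit3 in the frame of tray below 0 m) or (x of fruit4 in the frame of tray above 0 m and y of fruit4 in the frame of tray below 0 m) or (x of fruit5 in the frame of tray above 0 m and y of fruit5 in the frame of tray below 0 m) or (x of fruit6 in the frame of tray above 0 m and y of fruit6 in the frame of tray below 0 m) or (x of fruit7 in the frame of tray above 0 m and y of fruit7 in the frame of tray below 0 m) or (x of fruit8 in the frame of tray above 0 m and y of fruit8 in the frame of tray below 0 m)) and ((x of fruit1 in the frame of tray below 0 m and y of fruit1 in the frame of tray above 0 m) or (x of fruit2 in the frame of tray below 0 m and y of fruit2 in the frame of tray above 0 m) or (x of fruit3 in the frame of tray below 0 m and y of fruit3 in the frame of tray above 0 m) or (x of fruit4 in the frame of tray below 0 m and y of fruit4 in the frame of tray above 0 m) or (x of fruit5 in the frame of tray below 0 m and y of fruit5 in the frame of tray above 0 m) or (x of fruit6 in the frame of tray below 0 m and y of fruit6 in the frame of tray above 0 m) or (x of fruit7 in the frame of tray below 0 m and y of fruit7 in the frame of tray above 0 m) or (x of fruit8 in the frame of tray below 0 m and y of fruit8 in the frame of tray above 0 m)) and ((x of fruit1 in the frame of tray below 0 m and y of fruit1 in the frame of tray below 0 m) or (x of fruit2 in the frame of tray below 0 m and y of fruit2 in the frame of tray below 0 m) or (x of fruit3 in the frame of tray below 0 m and y of fruit3 in the frame of tray below 0 m) or (x of fruit4 in the frame of tray below 0 m and y of fruit4 in the frame of tray below 0 m) or (x of fruit5 in the frame of tray below 0 m and y of fruit5 in the frame of tray below 0 m) or (x of fruit6 in the frame of tray below 0 m and y of fruit6 in the frame of tray below 0 m) or (x of fruit7 in the frame of tray below 0 m and y of fruit7 in the frame of tray below 0 m) or (x of fruit8 in the frame of tray below 0 m and y of fruit8 in the frame of tray below 0 m))), for 0.2 s.
At the end, for the whole second after the job is handed in: Cup upright on the trivet, axes within 55 mm. Each persimmon at rest on the tray floor inside the walls (centre under 34 mm high), centres over 70 mm apart, one or more in each quarter. Roll upright on the holder's base (within 6 mm), axis within 15 mm of the spindle's (all of step 1 and all of step 2 and horizontal distance between roll and holder below 0.015 m and z of roll in the frame of holder below 0.018 m and angle between roll's own z axis and vertical below 0.08 rad and linear speed of roll below 0.03 m/s); the robot touches nothing.
It fails at once if the green tumbler is shoved more than 4 cm or knocked over (distance of tumbler from where it was at the start of the episode above 0.04 m or angle between tumbler's own z axis and vertical above 0.5 rad).
Of fruit6, fruit7, fruit8 only 1 to 3 are there at a start; the rules pass over those that are not, and their reading is None.
At some moment in a run one of fruit1, fruit2, fruit3, fruit4, fruit5, fruit6, fruit7, fruit8, cup may be knocked a few centimetres aside while the robot is not near it.
Once in a run the grip may slacken for a moment while it holds something.
It also fails if it takes over 210 s, if anything falls off the work surface, if the arm or the gripper's body presses on something with over 40 N, if the wrist force passes 120 N, or if a joint passes its speed limit or range.

## Robot

A 7-joint arm with a two-finger parallel gripper is mounted at the origin on the work surface. World frame = base frame: x ahead of the robot, y to its left, z up, the work surface at z = 0. Lengths are in mm, angles in rad, forces in N, time in s.
With the tool pointing down it reaches from about 400 to 875 mm from the base axis. Payload 4.4 kg.
Tool frame: the origin (TCP) lies on the centre line of the jaws, within the pads' length; the fingertips stand 19 mm ahead of it and the grasp point (between the pads) is the TCP; z points along the fingers, y is the line along which they close (so a half turn about z gives the same grasp; the last joint's range is limited). The gripper opens to 85 mm and grips with 20 to 120 N. Pads are 22 mm wide; open, the fingers measure 114 mm over their backs; the gripper's body (76 mm by 85 mm) begins 54 mm behind the grasp point. The pads swing forward as they close: fully open they stand 13 mm farther back than shut.
Start: joints at [1.228, 0.628, 0.038, 1.517, -0.027, 0.996, -0.02], TCP at [177.658, -625.264, 250.313] pointing down, gripper open.
Joint ranges: [-3.06, 3.06], [-0.37, 2.12], [-1.25, 1.32], [0.18, 2.47], [-1.1, 4.24], [0.23, 1.98], [-2.94, 2.94]. Speed limits (rad/s): [2.57, 2.57, 3.14, 3.14, 3.14, 3.14, 3.14].

## Interface

Orientations are given as [roll, pitch, yaw] about the fixed x, y, z axes, in that order (R = Rz(yaw) Ry(pitch) Rx(roll)).
In Python, from cell import ctrl, viewer, silhouettes gives the robot as it stands.
- The arm moves only by the shell command python3 -m creep 'ROWS'. ROWS is JSON, a list of rows, each an object with "jaw": the gripper command: -1 is shut, 1 is fully open, values between are in proportion; "xyz": the shift along the tool's x, y, z in mm, a list of three; "angular": the turn, a rotation vector about the tool's x, y, z in rad, a list of three. In form: [{"jaw": jaw, "xyz": [tx, ty, tz], "angular": [rx, ry, rz]}, ...]. A call has 1 to 12 rows; each row is the pose to reach, as a shift and turn from the pose commanded when the call began, along the tool's axes at that moment; what a row does not reach only later rows make up. A row lasts 1/8 s, in which the tool goes at most 62.5 mm and 10.7 degrees, less where a joint would pass 70% of its speed; a pose out of reach is approached as far as the arm can. A call with a gripper value outside its range is refused whole. The fingers move at their own pace and stop on an object; the grip force is fixed at half the most. Time passes only in rows, so rows that repeat a pose let the fingers close. It gives the time, the measured TCP pose, the force, the opening and the grip force at its end, in the units of the state.
- ctrl.read_state(): the state, without advancing time (a new reading comes with each control period).
- viewer.get_image(name): name is "scene" or "side" or "wrist"; returns (picture, depth): 400x640x3 uint8, red, green, blue; 400x640 float32, mm along the optical axis (not along the pixel's ray), 0 where there is no reading.
- viewer.camera_model(name): a dict with "fx", "fy", "cx", "cy" (pixels), "T" (4x4, takes a point from camera to world coordinates). Camera axes: x right, y down, z forward; pixel columns grow to the right and rows downward; lengths in mm; the calibration is good to about 2 mm. A picture is of the moment at which its call begins: read the wrist's pose just before it. camera_model takes no time and is no camera call; for the wrist camera it gives the pose at the moment of the call.
- ctrl.finish_job(): hands the job in; it is judged then, once.
Trained networks look in the newest picture that a camera, given by its name, has taken for a name from the list of things; names that differ only in an ending like _2 or _b are one class to them, and where a whole thing is asked for, a point or a joint stands for the part that bears it (a point fixed in the world has none). Each returns a list of dicts, best first, with "score" (0 to 1); they miss things now and then, are a little off and sometimes report something else, mostly with a low value. They report only what shows in the picture. A call takes as long as a camera call. They do not tell look-alikes from the thing itself.
- silhouettes(camera, target): "pixels" (400x640 bool, what is visible of it) and "xy" ([column, row] in pixels, amid what is visible of it).
The state is a dict: "clock": time; "qpos": joint angles; "qd": joint speeds; "tau": joint torques, N m; "eef_pos": TCP position; "tool_rot": TCP orientation; "force": force on the tool from outside, world axes, zero at the start; "torque": the same for the moment, N m; "width": finger opening in mm; "gripper_force": force on a finger pad.
Only numpy, scipy, OpenCV 4.12 (cv2) and the standard library are available. Lean on these libraries where they do the work, as an engineer would, in place of code of your own. Each camera call takes 0.05 s, during which the arm holds its last target. There are 200 camera calls.

## Working session

There is one attempt and no reset: what is moved stays moved. The work goes in short steps, Python scripts to look and compute and a shell command to move; the robot and the scene stay as the last step left them, time stands still between calls to the robot, and variables do not carry over. Pictures are saved under pics/ and viewed, at most 14 in all, crops included, and the job is handed in when it is done.

```bash
ls; mkdir -p pics
cat > h.py <<'E'
import numpy as np,cv2
from cell import ctrl,viewer,silhouettes
def cloud(name):
    im,d=viewer.get_image(name); m=viewer.camera_model(name); T=np.array(m["T"])
    v,u=np.mgrid[:400,:640]
    P=np.stack([(u-m["cx"])/m["fx"]*d,(v-m["cy"])/m["fy"]*d,d],-1)
    W=P@T[:3,:3].T+T[:3,3]; W[d==0]=np.nan
    return im,W
def save(im,n,s=1): cv2.imwrite("pics/"+n,cv2.resize(im[...,::-1],None,fx=s,fy=s))
E
python3 - <<'E'
from h import *
print(ctrl.read_state())
A=[]
for n in ("scene","side"):
    im,W=cloud(n); A.append(im); print(n,np.array(viewer.camera_model(n)["T"]).round(2).tolist())
    for t in ("tray","trivet","holder","roll","cup","tumbler","fruit1"):
        for s in silhouettes(n,t):
            p=W[s["pixels"]]; p=p[~np.isnan(p[:,0])]
            if len(p): print(t,round(s["score"],2),np.round(s["xy"]),np.median(p,0).round(),np.percentile(p,98,axis=0).round(),np.percentile(p,2,axis=0).round(),len(p))
save(A[0],"s1.png");save(A[1],"d1.png")
E
```

```text
pics
{'clock': 0.0, 'qpos': array([ 1.22822164,  0.62935601,  0.03841911,  1.5183598 , -0.02701432,
        0.9962975 , -0.01999721]), 'qd': array([-4.16506109e-04, -4.36181846e-04, -1.13823481e-03, -1.95834938e-04,
        8.54314078e-04,  8.77529112e-04,  2.56171241e-05]), 'tau': array([-5.32327140e-04, -5.63407159e+01,  1.22590106e+00, -1.93443704e+01,
        1.10531109e-02,  1.05035794e-02,  4.58743921e-05]), 'eef_pos': array([ 177.50026455, -624.68590675,  249.38485138]), 'tool_rot': array([-3.13968906e+00,  7.48648130e-08,  2.76788347e-01]), 'force': array([ 0.52508787, -0.76210014,  0.39753544]), 'torque': array([ 0.03505957, -0.00649557, -0.02444031]), 'gripper_force': 0.0, 'width': 85.09319895653154}
scene [[0.26, 0.61, -0.74, 1172.64], [0.96, -0.18, 0.2, -157.77], [-0.01, -0.77, -0.64, 645.7], [0.0, 0.0, 0.0, 1.0]]
tray 0.66 [300. 253.] [579. -47.   5.] [660. 189.  12.] [ 447. -202.    2.] 9349
tray 0.48 [392. 239.] [628. 140.  40.] [634. 154.  47.] [607. 126.  19.] 168
trivet 0.6 [162. 230.] [ 429. -339.    8.] [ 503. -272.   11.] [ 357. -425.    4.] 2571
holder 0.58 [440
[... 1954 characters left out ...]
.96 [276. 246.] [598. 150.  41.] [624. 161.  49.] [578. 122.  13.] 384
fruit1 0.91 [217. 290.] [687. 318.  37.] [713. 331.  43.] [667. 286.   7.] 522
fruit1 0.9 [276. 224.] [609. 120.  81.] [634. 131.  89.] [588.  85.  54.] 384
fruit1 0.76 [198. 269.] [757. 261.  36.] [784. 274.  43.] [737. 231.   9.] 463
fruit1 0.71 [408. 313.] [280. 323.  37.] [303. 336.  43.] [255. 293.   9.] 583
fruit1 0.68 [310. 229.] [526.  74.  42.] [539.  89.  49.] [515.  43.  18.] 165
fruit1 0.63 [297. 244.] [547. 131.  40.] [574. 143.  50.] [525.  98.   7.] 410
fruit1 0.6 [296. 219.] [560. 102.  80.] [585. 113.  89.] [537.  63.  41.] 400
fruit1 0.49 [261. 235.] [650. 118.  42.] [667. 126.  50.] [631.  85.  15.] 219
```

View pics/s1.png

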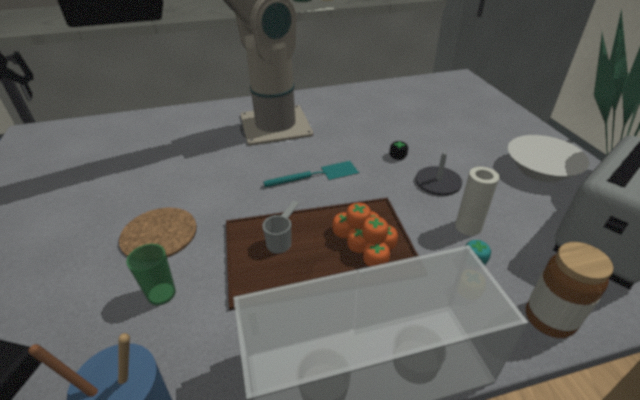

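View pics/d1.png

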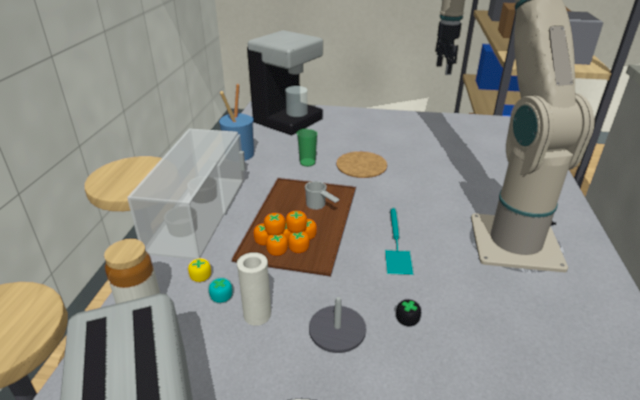

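Scene: the cup is at (278,234) with its handle toward (292,208), and the orange heap spans (335–398, 205–262). The roll is at (476,201), holder (440,181), trivet (158,232) and tumbler (155,272).
Things that could be mistaken for targets: black fruit (399,150), turquoise (479,250), yellow behind the clear bin (470,290), and the coffee machine's cup (side 296,98). I choose the cup inside the tray and the orange fruits only. Next I'll take a wrist view from above.

```bash
cat >> h.py <<'E'
from scipy.spatial.transform import Rotation as R
def delta(xyz,yaw,frm=None):
    "shift and turn in tool axes from current (or given xyz,yaw) pose to a down pose"
    s=ctrl.read_state()
    R0=R.from_euler("xyz",s["tool_rot"]) if frm is None else R.from_euler("xyz",[np.pi,0,frm[1]])
    p0=s["eef_pos"] if frm is None else np.array(frm[0])
    t=R0.inv().apply(np.array(xyz)-p0); r=(R0.inv()*R.from_euler("xyz",[np.pi,0,yaw])).as_rotvec()
    print("to",np.round(xyz),round(yaw,2),"shift",t.round(1),"turn",r.round(3))
E
python3 -c "
from h import *
delta([520,0,430],0.277)
delta([520,0,430],1.57)"
```

```text
to [520   0 430] 0.28 shift [ 500.2 -507.9 -179.7] turn [ 0. -0. -0.]
to [520   0 430] 1.57 shift [ 500.2 -507.9 -179.7] turn [ 0.    -0.    -1.293]
```

```bash
python3 -m creep '[{"jaw":1,"xyz":[0,0,-60],"angular":[0,0,0]},{"jaw":1,"xyz":[0,0,-120],"angular":[0,0,0]},{"jaw":1,"xyz":[40,-40,-180],"angular":[0,0,-0.15]},{"jaw":1,"xyz":[80,-80,-180],"angular":[0,0,-0.3]},{"jaw":1,"xyz":[120,-120,-180],"angular":[0,0,-0.45]},{"jaw":1,"xyz":[160,-160,-180],"angular":[0,0,-0.6]},{"jaw":1,"xyz":[200,-200,-180],"angular":[0,0,-0.75]},{"jaw":1,"xyz":[240,-240,-180],"angular":[0,0,-0.9]},{"jaw":1,"xyz":[280,-280,-180],"angular":[0,0,-1.05]},{"jaw":1,"xyz":[320,-320,-180],"angular":[0,0,-1.2]},{"jaw":1,"xyz":[360,-360,-180],"angular":[0,0,-1.29]},{"jaw":1,"xyz":[400,-400,-180],"angular":[0,0,-1.29]}]'
python3 -c "
from h import *
delta([520,0,430],1.57)"
```

```text
clock: 2.3
eef_pos: [453.7, -129.7, 430.7]
tool_rot: [3.141, 0.001, 1.567]
force: [0.8, -1.2, 0.7]
width: 85.4
gripper_force: 0.0
to [520   0 430] 1.57 shift [130.   65.8   0.7] turn [ 0.001  0.001 -0.003]
```

```bash
python3 -m creep '[{"jaw":1,"xyz":[50,25,0],"angular":[0,0,0]},{"jaw":1,"xyz":[100,50,0],"angular":[0,0,0]},{"jaw":1,"xyz":[130,66,0],"angular":[0,0,0]},{"jaw":1,"xyz":[130,66,0],"angular":[0,0,0]}]'
python3 - <<'E'
from h import *
im,W=cloud("wrist"); save(im,"w1.png"); np.savez("w1.npz",im=im,W=W)
m=viewer.camera_model("wrist");T=np.array(m["T"]);print(T.round(2).tolist(),m["fx"])
for t in ("tray","cup","fruit1"):
    for s in silhouettes("wrist",t):
        p=W[s["pixels"]]; p=p[~np.isnan(p[:,0])]
        if len(p): print(t,round(s["score"],2),np.round(s["xy"]),np.median(p,0).round(),np.percentile(p,98,axis=0).round(),np.percentile(p,2,axis=0).round(),len(p))
E
```

```text
clock: 2.8
eef_pos: [520.2, 1.7, 430.2]
tool_rot: [3.141, -0.002, 1.572]
force: [1.1, -0.4, 1.4]
width: 85.5
gripper_force: 0.0
[[1.0, -0.0, -0.0, 520.49], [-0.0, -0.96, -0.3, 75.5], [0.0, 0.3, -0.96, 552.79], [0.0, 0.0, 0.0, 1.0]] 281.79912025029967
tray 0.8 [349. 146.] [571.   3.   5.] [695. 189.  11.] [ 449. -199.    3.] 21749
cup 0.81 [325. 200.] [535. -92.  45.] [567. -37.  65.] [ 477. -118.    9.] 1195
fruit1 0.92 [378.  94.] [612. 102.  84.] [635. 124.  86.] [590.  78.  72.] 911
fruit1 0.88 [329. 123.] [536.  54.  44.] [561.  81.  48.] [519.  36.  35.] 505
fruit1 0.65 [400. 100.] [653.  90.  44.] [669. 119.  47.] [632.  70.  31.] 403
fruit1 0.64 [348. 103.] [562.  84.  84.] [586. 106.  87.] [538.  60.  72.] 882
fruit1 0.62 [366.  72.] [597. 137.  44.] [625. 155.  47.] [579. 112.  26.] 590
fruit1 0.61 [466.   8.] [755. 231.  36.] [781. 244.  40.] [738. 219.  10.] 616
fruit1 0.59 [339.  81.] [547. 120.  44.] [573. 136.  47.] [529. 100.  38.] 482
```

View pics/w1.png

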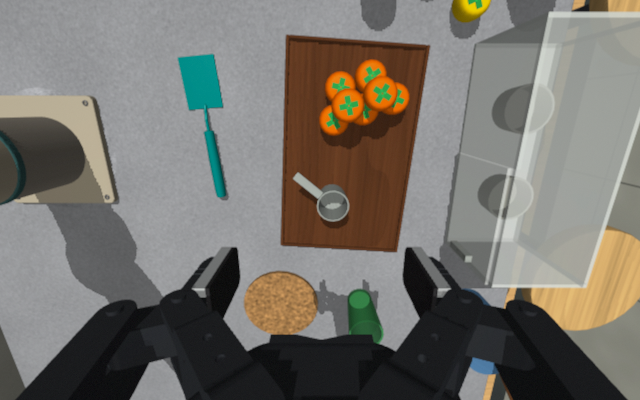

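Wrist view: there are seven orange fruits. Two are on top at (382,93) and (348,105), and five below at (340,84), (371,74), (398,97), (333,120) and (367,112). The cup is at (333,203) with its handle toward (297,178), and the clear bin lies to the right of the tray.

Run:
```python
from h import *
from scipy.optimize import least_squares
def circ(p):
    r=least_squares(lambda c:np.hypot(p[:,0]-c[0],p[:,1]-c[1])-c[2],[*p.mean(0)[:2],30],loss="soft_l1"); return r.x.round(1)
def sil(W,n,t):
    s=silhouettes(n,t)[0]; p=W[s["pixels"]]; return p[~np.isnan(p[:,0])]
im,W=cloud("wrist")
p=sil(W,"wrist","tray"); p=p[(p[:,2]<15)]
r=cv2.minAreaRect(p[:,:2].astype(np.float32)); print("tray",r)
c=sil(W,"wrist","cup"); h=c[c[:,2]>54]; 
# handle = points far from bulk
b=circ(h[h[:,1]<-65]); print("cup",b); d=h[:,:2]-b[:2]; f=d[np.hypot(*d.T)>45]; print("handle dir",f.mean(0),np.arctan2(*f.mean(0)[::-1]),len(f))
for cam in("scene","side","wrist"):
    im,W=cloud(cam)
    for t,zl,zh in(("trivet",7,16),("holder",6,18),("holder",60,100),("roll",142,160),("tumbler",104,115)):
        try:
            q=sil(W,cam,t);q=q[(q[:,2]>zl)&(q[:,2]<zh)]
            if len(q)>8:
                (cx,cy),rr=cv2.minEnclosingCircle(q[:,:2].astype(np.float32)); print(cam,t,zl,circ(q),"encl",round(cx),round(cy),round(rr),q.mean(0).round(),len(q))
        except Exception as e: pass
    # box: tall points beyond the tray
    q=W[(W[...,0]>690)&(abs(W[...,1])<200)&(W[...,2]>20)]
    if len(q): print(cam,"box",q.min(0).round(),np.percentile(q,[2,50,98],axis=0).round().tolist())
```

```text
tray ((572.5032958984375, -6.6394195556640625), (413.1578674316406, 258.5968933105469), 86.38455963134766)
cup [541.5 -86.7  28.5]
handle dir [-51.30387472  42.03841503] 2.4551336409410602 211
scene trivet 7 [ 425.9 -346.6   57.2] encl 432 -348 86 [ 427. -346.    9.] 2280
scene holder 6 [430.  359.5  43.7] encl 428 360 62 [435. 357.  11.] 945
scene holder 60 [431.9 357.8   3.6] encl 432 357 6 [432. 357.  75.] 50
scene roll 142 [606.3 342.4  24.5] encl 604 344 31 [606. 343. 148.] 365
scene tumbler 104 [ 611.4 -336.9   31.6] encl 611 -338 35 [ 612. -337.  108.] 300
scene box [ 784. -190.   20.] [[797.0, -182.0, 47.0], [901.0, 0.0, 169.0], [942.0, 182.0, 171.0]]
side trivet 7 [ 426.3 -342.6   60.6] encl 425 -347 87 [ 426. -342.   11.] 1014
side holder 6 [423.8 363.2  43.8] encl 425 362 62 [423. 369.  13.] 1992
side holder 60 [  -36.9 28861.7 28500.1] encl 423 362 7 [423. 365.  79.] 96
side roll 142 [598.2 350.   24. ] encl 599 347 30 [598. 352. 149.] 399
side tumbler 104 [ 605.4 -335.2   31.6] encl 605 -337 37 [ 606. -335.  108.] 91
side box [ 768. -200.   20.] [[780.0, -184.0, 25.0], [834.0, 98.0, 148.0], [1578.0, 192.0, 173.0]]
wrist trivet 7 [ 428.8 -344.8   59.7] encl 429 -347 85 [ 429. -344.    8.] 3317
wrist tumbler 104 [ 608.3 -334.7   31.6] encl 609 -334 34 [ 613. -323.  107.] 178
wrist box [ 771. -189.   20.] [[783.0, -177.0, 34.0], [827.0, 31.0, 168.0], [933.0, 185.0, 170.0]]
```

```bash
python3 -m creep '[{"jaw":1,"xyz":[-30,7,50],"angular":[0,0,-0.18]},{"jaw":1,"xyz":[-60,14,100],"angular":[0,0,-0.36]},{"jaw":1,"xyz":[-89,20,150],"angular":[0,0,-0.54]},{"jaw":1,"xyz":[-89,20,200],"angular":[0,0,-0.72]},{"jaw":1,"xyz":[-89,20,250],"angular":[0,0,-0.885]},{"jaw":1,"xyz":[-89,20,280],"angular":[0,0,-0.885]},{"jaw":1,"xyz":[-89,20,280],"angular":[0,0,-0.885]}]'
python3 - <<'E'
from h import *
im,W=cloud("wrist"); save(im,"w2.png")
s=silhouettes("wrist","cup")[0]; p=W[s["pixels"]]; p=p[~np.isnan(p[:,0])]; h=p[p[:,2]>54]
st=ctrl.read_state(); g=R.from_euler("xyz",st["tool_rot"]).inv().apply(h-st["eef_pos"])
print(s["score"],len(h),np.percentile(g,[1,99],axis=0).round(1).tolist(), np.percentile(h,[1,99],axis=0).round(1).tolist())
cup=g[g[:,0]<35]; print("y range cup",np.percentile(cup[:,1],[1,99]),"handle y",np.median(g[g[:,0]>45][:,1]))
E
```

```text
clock: 4.92
eef_pos: [537.8, -90.6, 148.3]
tool_rot: [-3.139, -0.004, 2.452]
force: [0.4, -0.3, 0.5]
width: 85.5
gripper_force: 0.0
0.61 3260 [[-29.7, -24.8, 83.6], [86.1, 31.0, 96.3]] [[474.3, -117.0, 54.9], [571.3, -30.4, 67.6]]
y range cup [-25.46219569  31.61502954] handle y 3.190388445223012
```

View pics/w2.png

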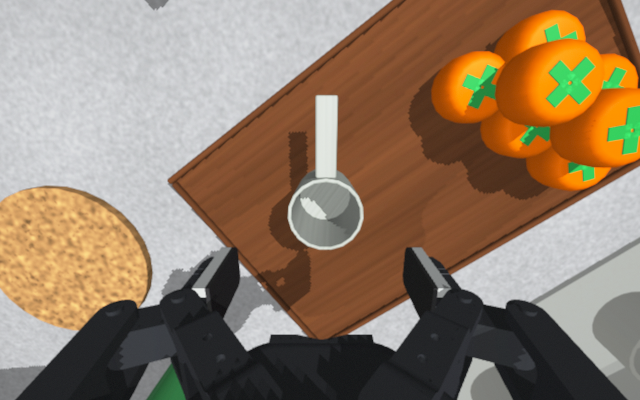

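The close view shows the cup between the jaws at (325,213), 3 mm off centre, with its handle straight along tool x. Grasping it.

```bash
python3 -m creep '[{"jaw":1,"xyz":[0,3,40],"angular":[0,0,0]},{"jaw":1,"xyz":[0,3,75],"angular":[0,0,0]},{"jaw":1,"xyz":[0,3,106],"angular":[0,0,0]},{"jaw":1,"xyz":[0,3,106],"angular":[0,0,0]},{"jaw":-1,"xyz":[0,3,106],"angular":[0,0,0]},{"jaw":-1,"xyz":[0,3,106],"angular":[0,0,0]},{"jaw":-1,"xyz":[0,3,106],"angular":[0,0,0]},{"jaw":-1,"xyz":[0,3,106],"angular":[0,0,0]},{"jaw":-1,"xyz":[0,3,70],"angular":[0,0,0]},{"jaw":-1,"xyz":[0,3,20],"angular":[0,0,0]},{"jaw":-1,"xyz":[0,3,-10],"angular":[0,0,0]},{"jaw":-1,"xyz":[0,3,-10],"angular":[0,0,0]}]'
python3 -c "
from h import *
delta([427,-346,155],2.452)"
```

```text
clock: 6.52
eef_pos: [543.2, -88.5, 163.8]
tool_rot: [3.138, 0.006, 2.451]
force: [-0.1, -0.5, -1.2]
width: 58.5
gripper_force: 64.9
to [ 427 -346  155] 2.45 shift [ -74.3 -272.6    8.3] turn [ 0.004  0.006 -0.001]
```

```bash
python3 -m creep '[{"jaw":-1,"xyz":[-10,-36,0],"angular":[0,0,0]},{"jaw":-1,"xyz":[-22,-82,0],"angular":[0,0,0]},{"jaw":-1,"xyz":[-36,-132,0],"angular":[0,0,0]},{"jaw":-1,"xyz":[-50,-182,0],"angular":[0,0,0]},{"jaw":-1,"xyz":[-63,-230,0],"angular":[0,0,0]},{"jaw":-1,"xyz":[-74,-272,0],"angular":[0,0,0]},{"jaw":-1,"xyz":[-74,-272,30],"angular":[0,0,0]},{"jaw":-1,"xyz":[-74,-272,70],"angular":[0,0,0]},{"jaw":-1,"xyz":[-74,-272,100],"angular":[0,0,0]},{"jaw":-1,"xyz":[-74,-272,108],"angular":[0,0,0]},{"jaw":-1,"xyz":[-74,-272,108],"angular":[0,0,0]},{"jaw":-1,"xyz":[-74,-272,108],"angular":[0,0,0]}]'
python3 - <<'E'
from h import *
s=ctrl.read_state();print(s["eef_pos"],s["force"],s["width"])
for c in("side","scene"):
    im,W=cloud(c); 
    for s in silhouettes(c,"cup")[:1]:
        p=W[s["pixels"]];p=p[~np.isnan(p[:,0])];print(c,s["score"],np.percentile(p,[2,50,98],axis=0).round().tolist())
E
```

```text
clock: 8.02
eef_pos: [425.6, -345.3, 52.9]
tool_rot: [3.141, 0.001, 2.452]
force: [0.3, -0.5, -1.5]
width: 58.5
gripper_force: 65.0
[ 425.64472859 -345.32094393   52.88697025] [ 0.27926208 -0.51019988 -1.52812824] 58.53581956048914
side 0.56 [[364.0, -426.0, 5.0], [413.0, -322.0, 52.0], [442.0, -292.0, 74.0]]
scene 0.86 [[365.0, -371.0, 11.0], [449.0, -350.0, 48.0], [458.0, -292.0, 71.0]]
```

```bash
python3 -m creep '[{"jaw":-1,"xyz":[0,0,2],"angular":[0,0,0]},{"jaw":-1,"xyz":[0,0,3.5],"angular":[0,0,0]},{"jaw":-1,"xyz":[0,0,3.5],"angular":[0,0,0]}]'
```

```text
clock: 8.6
eef_pos: [425.5, -345.4, 51.0]
tool_rot: [-3.14, 0.002, 2.452]
force: [-4.6, 2.4, 18.3]
width: 58.4
gripper_force: 66.3
```

```bash
python3 -m creep '[{"jaw":0.4,"xyz":[0,0,1.5],"angular":[0,0,0]},{"jaw":1,"xyz":[0,0,1],"angular":[0,0,0]},{"jaw":1,"xyz":[0,0,1],"angular":[0,0,0]},{"jaw":1,"xyz":[0,0,1],"angular":[0,0,0]},{"jaw":1,"xyz":[0,0,-30],"angular":[0,0,0]},{"jaw":1,"xyz":[0,0,-80],"angular":[0,0,0]},{"jaw":1,"xyz":[0,0,-140],"angular":[0,0,0]},{"jaw":1,"xyz":[0,0,-200],"angular":[0,0,0]},{"jaw":1,"xyz":[0,0,-240],"angular":[0,0,0]},{"jaw":1,"xyz":[0,0,-240],"angular":[0,0,0]}]'
python3 - <<'E'
from h import *
for c in("side","scene"):
    im,W=cloud(c); 
    for s in silhouettes(c,"cup")[:1]:
        p=W[s["pixels"]];p=p[~np.isnan(p[:,0])];print(c,s["score"],np.percentile(p,[2,50,98],axis=0).round().tolist())
delta([570,40,330],1.571)
E
```

```text
clock: 9.85
eef_pos: [426.9, -345.9, 291.9]
tool_rot: [3.141, 0.006, 2.451]
force: [0.0, 0.4, -1.1]
width: 85.4
gripper_force: 0.0
side 0.72 [[363.0, -375.0, 13.0], [419.0, -323.0, 54.0], [448.0, -294.0, 72.0]]
scene 0.72 [[367.0, -371.0, 10.0], [439.0, -340.0, 50.0], [457.0, -296.0, 69.0]]
to [570  40 330] 1.57 shift [132.6 389.6 -42.4] turn [-0.002 -0.003  0.881]
```

The cup stands upright on the trivet and has been let go. Now a closer view of the heap.

```bash
python3 -c "
from h import *
delta([535,73,290],3.49)"
```

```text
to [535  73 290] 3.49 shift [180.5 392.8  -2.3] turn [ 1.000e-03 -3.000e-03 -1.038e+00]
```

```bash
python3 -m creep '[{"jaw":1,"xyz":[18,39,0],"angular":[0,0,-0.1]},{"jaw":1,"xyz":[36,78,0],"angular":[0,0,-0.21]},{"jaw":1,"xyz":[58,126,0],"angular":[0,0,-0.35]},{"jaw":1,"xyz":[80,175,0],"angular":[0,0,-0.5]},{"jaw":1,"xyz":[103,224,0],"angular":[0,0,-0.64]},{"jaw":1,"xyz":[125,273,0],"angular":[0,0,-0.8]},{"jaw":1,"xyz":[148,322,0],"angular":[0,0,-0.94]},{"jaw":1,"xyz":[170,370,0],"angular":[0,0,-1.04]},{"jaw":1,"xyz":[180,393,0],"angular":[0,0,-1.04]},{"jaw":1,"xyz":[180,393,0],"angular":[0,0,-1.04]}]'
cat >> h.py <<'E'
def fruits(cam="wrist",out=None):
    im,W=cloud(cam)
    hsv=cv2.cvtColor(im,cv2.COLOR_RGB2HSV)
    res=[]
    for s in silhouettes(cam,"fruit1"):
        m=s["pixels"]; p=W[m]; k=~np.isnan(p[:,0]); p=p[k]; H=hsv[m][k]
        if len(p)<30: continue
        org=((H[:,0]<16)&(H[:,1]>150)).mean()
        if org<.3: continue
        z=np.percentile(p[:,2],95); lf=p[(H[:,0]>40)&(H[:,0]<80)&(p[:,2]>z-10)]
        zc=z-20; 
        # fit: extremes with half width by height ; sphere-ish silhouette: use top disc centre
        top=p[p[:,2]>z-5]; (cx,cy),r=cv2.minEnclosingCircle(top[:,:2].astype(np.float32))
        res.append((round(cx),round(cy),round(z),round(r),len(top),None if len(lf)<5 else lf.mean(0)[:2].round().tolist(),len(lf)))
        print(round(s["score"],2),s["xy"].astype(int) if hasattr(s["xy"],"astype") else s["xy"],res[-1])
    if out: save(im,out)
E
python3 - <<'E'
from h import *
print(ctrl.read_state()["eef_pos"]); fruits(out="w3.png")
E
```

```text
clock: 11.3
eef_pos: [535.8, 74.9, 287.5]
tool_rot: [3.139, -0.002, -2.787]
force: [0.2, -0.7, -0.7]
width: 85.4
gripper_force: 0.0
[535.82113074  74.90886702 287.54159064]
0.93 [307.6, 164.7] (543, 58, 46, 24, 721, [541.0, 57.0], 176)
0.92 [318.7, 240.1] (615, 101, 86, 24, 986, [616.0, 101.0], 221)
0.77 [296.3, 210.9] (592, 65, 47, 25, 253, [600.0, 69.0], 41)
0.76 [323.6, 195.9] (563, 82, 86, 24, 1123, [564.0, 83.0], 252)
0.62 [296.1, 245.7] (649, 90, 46, 22, 244, [658.0, 91.0], 18)
0.57 [349.7, 187.2] (552, 113, 46, 24, 611, [551.0, 116.0], 132)
0.56 [349.4, 223.0] (604, 130, 46, 24, 530, [604.0, 133.0], 143)
```

View pics/w3.png

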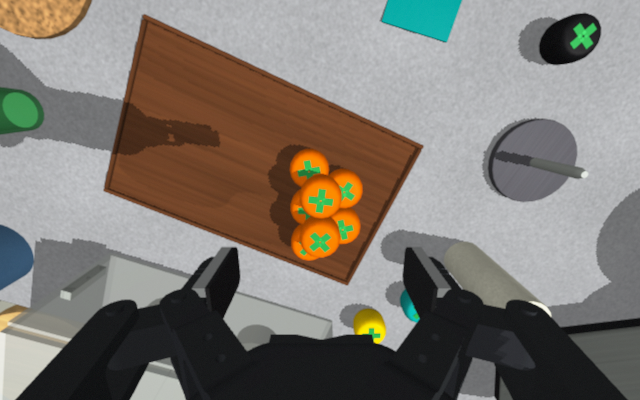

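Wrist view: the two top fruits are at (320,240) and (323,197), and five orange ones lie beneath. Yellow (370,325), turquoise (410,303) and black (575,40) stay untouched. I'll pick the top ones first.

```bash
python3 -c "
from h import *
delta([615,101,71],3.49)
a=([615,101,71],3.49)
delta([632,-158,32],3.49,a)
b=([632,-158,32],3.49)
delta([563.5,82.5,71],3.49,b)
delta([493,-151,32],3.49,([563.5,82.5,71],3.49))
"
```

```text
to [615 101  71] 3.49 shift [-85.1   0.6 216.3] turn [-0.    -0.003  0.002]
to [ 632 -158   32] 3.49 shift [  72.4 -249.2   39. ] turn [0. 0. 0.]
to [564.  82.  71.] 3.49 shift [-17.7 249.4 -39. ] turn [0. 0. 0.]
to [ 493 -151   32] 3.49 shift [ 146.  -195.4   39. ] turn [0. 0. 0.]
```

```bash
python3 -m creep '[{"jaw":1,"xyz":[-40,0,40],"angular":[0,0,0]},{"jaw":1,"xyz":[-85,0,90],"angular":[0,0,0]},{"jaw":1,"xyz":[-85,0,140],"angular":[0,0,0]},{"jaw":1,"xyz":[-85,0,190],"angular":[0,0,0]},{"jaw":1,"xyz":[-85,0,216],"angular":[0,0,0]},{"jaw":1,"xyz":[-85,0,216],"angular":[0,0,0]},{"jaw":-1,"xyz":[-85,0,216],"angular":[0,0,0]},{"jaw":-1,"xyz":[-85,0,216],"angular":[0,0,0]},{"jaw":-1,"xyz":[-85,0,216],"angular":[0,0,0]},{"jaw":-1,"xyz":[-85,0,216],"angular":[0,0,0]},{"jaw":-1,"xyz":[-85,0,180],"angular":[0,0,0]},{"jaw":-1,"xyz":[-85,0,150],"angular":[0,0,0]}]'
python3 -m creep '[{"jaw":-1,"xyz":[12,-45,0],"angular":[0,0,0]},{"jaw":-1,"xyz":[26,-90,0],"angular":[0,0,0]},{"jaw":-1,"xyz":[40,-140,0],"angular":[0,0,0]},{"jaw":-1,"xyz":[54,-190,0],"angular":[0,0,0]},{"jaw":-1,"xyz":[68,-230,0],"angular":[0,0,0]},{"jaw":-1,"xyz":[72,-249,10],"angular":[0,0,0]},{"jaw":-1,"xyz":[72,-249,50],"angular":[0,0,0]},{"jaw":-1,"xyz":[72,-249,85],"angular":[0,0,0]},{"jaw":-1,"xyz":[72,-249,100],"angular":[0,0,0]},{"jaw":-1,"xyz":[72,-249,103],"angular":[0,0,0]},{"jaw":-1,"xyz":[72,-249,103],"angular":[0,0,0]}]'
```

```text
clock: 12.9
eef_pos: [616.4, 101.8, 140.4]
tool_rot: [-3.141, 0.001, -2.791]
force: [0.5, -0.5, -1.6]
width: 52.3
gripper_force: 63.3
clock: 14.28
eef_pos: [635.0, -156.3, 36.9]
tool_rot: [-3.141, 0.002, -2.791]
force: [-0.6, 0.1, -0.8]
width: 52.7
gripper_force: 63.7
```

```bash
python3 -m creep '[{"jaw":-1,"xyz":[0,0,3],"angular":[0,0,0]},{"jaw":-1,"xyz":[0,0,3],"angular":[0,0,0]},{"jaw":0.3,"xyz":[0,0,3],"angular":[0,0,0]},{"jaw":1,"xyz":[0,0,3],"angular":[0,0,0]},{"jaw":1,"xyz":[0,0,0],"angular":[0,0,0]},{"jaw":1,"xyz":[0,0,-50],"angular":[0,0,0]},{"jaw":1,"xyz":[0,0,-103],"angular":[0,0,0]},{"jaw":1,"xyz":[0,0,-103],"angular":[0,0,0]}]'
python3 -c "
from h import *
delta([563.5,82.5,71],3.49)"
```

```text
clock: 15.28
eef_pos: [637.2, -156.3, 143.7]
tool_rot: [-3.138, 0.008, -2.791]
force: [0.1, -0.0, 0.3]
width: 85.6
gripper_force: 0.0
to [564.  82.  71.] 3.49 shift [-12.2 249.8  71.9] turn [-0.004  0.008  0.002]
```

```bash
python3 -m creep '[{"jaw":1,"xyz":[-3,50,0],"angular":[0,0,0]},{"jaw":1,"xyz":[-6,105,0],"angular":[0,0,0]},{"jaw":1,"xyz":[-9,160,0],"angular":[0,0,0]},{"jaw":1,"xyz":[-12,215,0],"angular":[0,0,0]},{"jaw":1,"xyz":[-12,250,10],"angular":[0,0,0]},{"jaw":1,"xyz":[-12,250,50],"angular":[0,0,0]},{"jaw":1,"xyz":[-12,250,72],"angular":[0,0,0]},{"jaw":1,"xyz":[-12,250,72],"angular":[0,0,0]},{"jaw":-1,"xyz":[-12,250,72],"angular":[0,0,0]},{"jaw":-1,"xyz":[-12,250,72],"angular":[0,0,0]},{"jaw":-1,"xyz":[-12,250,72],"angular":[0,0,0]},{"jaw":-1,"xyz":[-12,250,72],"angular":[0,0,0]}]'
python3 -m creep '[{"jaw":-1,"xyz":[0,0,-40],"angular":[0,0,0]},{"jaw":-1,"xyz":[20,-27,-70],"angular":[0,0,0]},{"jaw":-1,"xyz":[50,-67,-70],"angular":[0,0,0]},{"jaw":-1,"xyz":[80,-107,-70],"angular":[0,0,0]},{"jaw":-1,"xyz":[110,-147,-70],"angular":[0,0,0]},{"jaw":-1,"xyz":[146,-195,-70],"angular":[0,0,0]},{"jaw":-1,"xyz":[146,-195,-30],"angular":[0,0,0]},{"jaw":-1,"xyz":[146,-195,10],"angular":[0,0,0]},{"jaw":-1,"xyz":[146,-195,34],"angular":[0,0,0]},{"jaw":-1,"xyz":[146,-195,38],"angular":[0,0,0]},{"jaw":-1,"xyz":[146,-195,38],"angular":[0,0,0]}]'
```

```text
clock: 16.77
eef_pos: [560.7, 82.2, 68.2]
tool_rot: [-3.141, 0.003, -2.792]
force: [-0.0, -0.7, 6.0]
width: 53.2
gripper_force: 62.8
clock: 18.15
eef_pos: [489.5, -151.1, 29.4]
tool_rot: [-3.141, 0.0, -2.791]
force: [0.7, 1.0, -0.5]
width: 52.5
gripper_force: 63.4
```

```bash
python3 -m creep '[{"jaw":-1,"xyz":[0,0,1],"angular":[0,0,0]},{"jaw":0.3,"xyz":[0,0,1],"angular":[0,0,0]},{"jaw":1,"xyz":[0,0,0],"angular":[0,0,0]},{"jaw":1,"xyz":[0,0,0],"angular":[0,0,0]},{"jaw":1,"xyz":[0,0,-50],"angular":[0,0,0]},{"jaw":1,"xyz":[0,0,-110],"angular":[0,0,0]},{"jaw":1,"xyz":[0,0,-170],"angular":[0,0,0]}]'
python3 -c "
from h import *
delta([550,50,270],3.93)"
```

```text
clock: 19.02
eef_pos: [489.0, -151.0, 200.5]
tool_rot: [3.141, -0.0, -2.791]
force: [1.4, -0.3, 0.8]
width: 85.4
gripper_force: 0.0
to [550  50 270] 3.93 shift [-126.3  167.8  -69.4] turn [ 0.001 -0.    -0.438]
```

```bash
python3 -m creep '[{"jaw":1,"xyz":[-30,40,-20],"angular":[0,0,-0.11]},{"jaw":1,"xyz":[-60,80,-40],"angular":[0,0,-0.22]},{"jaw":1,"xyz":[-95,125,-60],"angular":[0,0,-0.33]},{"jaw":1,"xyz":[-126,168,-69],"angular":[0,0,-0.438]},{"jaw":1,"xyz":[-126,168,-69],"angular":[0,0,-0.438]},{"jaw":1,"xyz":[-126,168,-69],"angular":[0,0,-0.438]}]'
python3 - <<'E'
from h import *
fruits(out="w4.png"); delta([542,58,32],3.93)
delta([499,-51,32],3.93,([542,58,32],3.93))
E
```

```text
clock: 19.77
eef_pos: [549.7, 49.4, 267.4]
tool_rot: [-3.141, -0.001, -2.353]
force: [-0.7, -1.0, -0.3]
width: 85.1
gripper_force: 0.0
0.9 [331.4, 175.1] (543, 60, 46, 24, 1074, [543.0, 60.0], 245)
0.86 [234.3, 16.0] (494, -150, 46, 24, 1096, [495.0, -148.0], 276)
0.74 [291.6, 239.9] (643, 93, 46, 28, 866, [647.0, 97.0], 198)
0.74 [333.2, 239.8] (605, 132, 46, 24, 867, [605.0, 133.0], 195)
0.65 [354.0, 202.7] (553, 113, 46, 24, 963, [553.0, 115.0], 221)
0.58 [310.4, 210.3] (595, 77, 46, 24, 956, [595.0, 79.0], 216)
0.55 [151.2, 101.0] (634, -158, 46, 25, 1332, [635.0, -157.0], 326)
to [542  58  32] 3.93 shift [ -2.   12.4 235.2] turn [-0.    -0.002 -0.002]
to [499 -51  32] 3.93 shift [107.6 -46.3  -0. ] turn [0. 0. 0.]
```

```bash
python3 -m creep '[{"jaw":1,"xyz":[-4,13,55],"angular":[0,0,0]},{"jaw":1,"xyz":[-4,13,115],"angular":[0,0,0]},{"jaw":1,"xyz":[-4,13,170],"angular":[0,0,0]},{"jaw":1,"xyz":[-4,13,215],"angular":[0,0,0]},{"jaw":1,"xyz":[-4,13,235],"angular":[0,0,0]},{"jaw":1,"xyz":[-4,13,235],"angular":[0,0,0]},{"jaw":-1,"xyz":[-4,13,235],"angular":[0,0,0]},{"jaw":-1,"xyz":[-4,13,235],"angular":[0,0,0]},{"jaw":-1,"xyz":[-4,13,235],"angular":[0,0,0]},{"jaw":-1,"xyz":[-4,13,235],"angular":[0,0,0]},{"jaw":-1,"xyz":[-4,13,200],"angular":[0,0,0]},{"jaw":-1,"xyz":[-4,13,165],"angular":[0,0,0]}]'
python3 -m creep '[{"jaw":-1,"xyz":[30,-13,0],"angular":[0,0,0]},{"jaw":-1,"xyz":[70,-30,0],"angular":[0,0,0]},{"jaw":-1,"xyz":[108,-46,0],"angular":[0,0,0]},{"jaw":-1,"xyz":[108,-46,30],"angular":[0,0,0]},{"jaw":-1,"xyz":[108,-46,60],"angular":[0,0,0]},{"jaw":-1,"xyz":[108,-46,70],"angular":[0,0,0]},{"jaw":-1,"xyz":[108,-46,70],"angular":[0,0,0]}]'
```

```text
clock: 21.38
eef_pos: [543.5, 61.7, 104.1]
tool_rot: [-3.142, -0.0, -2.353]
force: [0.2, -0.2, -1.2]
width: 52.5
gripper_force: 63.2
clock: 22.25
eef_pos: [500.5, -46.9, 33.9]
tool_rot: [-3.14, 0.0, -2.353]
force: [0.7, 0.0, -1.2]
width: 52.2
gripper_force: 65.2
```

```bash
python3 -m creep '[{"jaw":-1,"xyz":[0,0,1.5],"angular":[0,0,0]},{"jaw":0.3,"xyz":[0,0,1.5],"angular":[0,0,0]},{"jaw":1,"xyz":[0,0,0],"angular":[0,0,0]},{"jaw":1,"xyz":[0,0,0],"angular":[0,0,0]},{"jaw":1,"xyz":[0,0,-50],"angular":[0,0,0]},{"jaw":1,"xyz":[0,0,-90],"angular":[0,0,0]},{"jaw":1,"xyz":[0,0,-90],"angular":[0,0,0]}]'
python3 -c "
from h import *
delta([646,95,32],2.985)
delta([646,37,32],2.985,([646,95,32],2.985))"
```

```text
clock: 23.12
eef_pos: [502.0, -46.8, 125.3]
tool_rot: [-3.138, 0.004, -2.354]
force: [0.1, 0.4, -0.3]
width: 85.4
gripper_force: 0.0
to [646  95  32] 2.98 shift [-201.8   -1.7   94. ] turn [-0.002  0.005  0.944]
to [646  37  32] 2.98 shift [ -9.  -57.3  -0. ] turn [0. 0. 0.]
```

```bash
python3 -m creep '[{"jaw":1,"xyz":[-40,0,0],"angular":[0,0,0.18]},{"jaw":1,"xyz":[-80,0,0],"angular":[0,0,0.36]},{"jaw":1,"xyz":[-120,-1,0],"angular":[0,0,0.54]},{"jaw":1,"xyz":[-165,-1,0],"angular":[0,0,0.72]},{"jaw":1,"xyz":[-202,-2,10],"angular":[0,0,0.9]},{"jaw":1,"xyz":[-202,-2,20],"angular":[0,0,0.944]},{"jaw":1,"xyz":[-202,-2,60],"angular":[0,0,0.944]},{"jaw":1,"xyz":[-202,-2,92],"angular":[0,0,0.944]},{"jaw":1,"xyz":[-202,-2,93],"angular":[0,0,0.944]},{"jaw":-1,"xyz":[-202,-2,93],"angular":[0,0,0.944]},{"jaw":-1,"xyz":[-202,-2,93],"angular":[0,0,0.944]},{"jaw":-1,"xyz":[-202,-2,93],"angular":[0,0,0.944]}]'
python3 -m creep '[{"jaw":-1,"xyz":[0,0,0],"angular":[0,0,0]},{"jaw":-1,"xyz":[0,0,-30],"angular":[0,0,0]},{"jaw":-1,"xyz":[0,0,-60],"angular":[0,0,0]},{"jaw":-1,"xyz":[-4,-28,-60],"angular":[0,0,0]},{"jaw":-1,"xyz":[-9,-57,-60],"angular":[0,0,0]},{"jaw":-1,"xyz":[-9,-57,-30],"angular":[0,0,0]},{"jaw":-1,"xyz":[-9,-57,-8],"angular":[0,0,0]},{"jaw":-1,"xyz":[-9,-57,-1],"angular":[0,0,0]},{"jaw":-1,"xyz":[-9,-57,-1],"angular":[0,0,0]}]'
```

```text
clock: 24.62
eef_pos: [645.2, 95.1, 31.7]
tool_rot: [3.14, 0.003, 2.986]
force: [0.6, -0.5, 4.9]
width: 52.6
gripper_force: 63.1
clock: 25.75
eef_pos: [643.6, 37.5, 31.7]
tool_rot: [-3.141, -0.001, 2.987]
force: [-2.5, -1.8, 4.8]
width: 53.0
gripper_force: 63.6
```

```bash
python3 -m creep '[{"jaw":0.3,"xyz":[0,0,0],"angular":[0,0,0]},{"jaw":1,"xyz":[0,0,-1],"angular":[0,0,0]},{"jaw":1,"xyz":[0,0,-1],"angular":[0,0,0]},{"jaw":1,"xyz":[0,0,-50],"angular":[0,0,0]},{"jaw":1,"xyz":[0,0,-110],"angular":[0,0,0]},{"jaw":1,"xyz":[0,0,-170],"angular":[0,0,0]},{"jaw":1,"xyz":[0,0,-230],"angular":[0,0,0]},{"jaw":1,"xyz":[0,0,-230],"angular":[0,0,0]}]'
python3 - <<'E'
from h import *
fruits(); delta([595,78,32],1.92)
delta([639,-62,32],1.92,([595,78,32],1.92))
E
```

```text
clock: 26.75
eef_pos: [646.7, 38.5, 266.5]
tool_rot: [3.138, 0.01, 2.986]
force: [0.2, 0.2, -0.4]
width: 85.4
gripper_force: 0.0
0.8 [343.6, 119.3] (589, 77, 43, 25, 1277, [589.0, 77.0], 294)
0.8 [139.8, 62.5] (490, -150, 44, 24, 1526, [490.0, -151.0], 379)
0.75 [391.0, 123.2] (602, 132, 43, 24, 1265, [602.0, 132.0], 296)
0.74 [170.6, 182.9] (631, -158, 43, 24, 1071, [632.0, -158.0], 242)
0.63 [372.6, 79.8] (550, 113, 44, 24, 1439, [550.0, 114.0], 341)
0.57 [317.4, 166.5] (642, 36, 43, 24, 1103, [643.0, 37.0], 249)
to [595  78  32] 1.92 shift [ 55.   33.2 229.1] turn [0.000e+00 1.000e-03 1.066e+00]
to [639 -62  32] 1.92 shift [-146.6   -6.6   -0. ] turn [0. 0. 0.]
```

```bash
python3 -m creep '[{"jaw":1,"xyz":[20,10,40],"angular":[0,0,0.18]},{"jaw":1,"xyz":[40,20,80],"angular":[0,0,0.36]},{"jaw":1,"xyz":[57,33,110],"angular":[0,0,0.54]},{"jaw":1,"xyz":[57,33,130],"angular":[0,0,0.72]},{"jaw":1,"xyz":[57,33,150],"angular":[0,0,0.9]},{"jaw":1,"xyz":[57,33,170],"angular":[0,0,1.066]},{"jaw":1,"xyz":[57,33,200],"angular":[0,0,1.066]},{"jaw":1,"xyz":[57,33,229],"angular":[0,0,1.066]},{"jaw":1,"xyz":[57,33,231],"angular":[0,0,1.066]},{"jaw":-1,"xyz":[57,33,231],"angular":[0,0,1.066]},{"jaw":-1,"xyz":[57,33,231],"angular":[0,0,1.066]},{"jaw":-1,"xyz":[57,33,231],"angular":[0,0,1.066]}]'
python3 -m creep '[{"jaw":-1,"xyz":[0,0,0],"angular":[0,0,0]},{"jaw":-1,"xyz":[0,0,-40],"angular":[0,0,0]},{"jaw":-1,"xyz":[0,0,-80],"angular":[0,0,0]},{"jaw":-1,"xyz":[-35,-2,-80],"angular":[0,0,0]},{"jaw":-1,"xyz":[-70,-4,-80],"angular":[0,0,0]},{"jaw":-1,"xyz":[-110,-5,-80],"angular":[0,0,0]},{"jaw":-1,"xyz":[-147,-6,-80],"angular":[0,0,0]},{"jaw":-1,"xyz":[-147,-6,-40],"angular":[0,0,0]},{"jaw":-1,"xyz":[-147,-6,-10],"angular":[0,0,0]},{"jaw":-1,"xyz":[-147,-6,-1],"angular":[0,0,0]},{"jaw":-1,"xyz":[-147,-6,-1],"angular":[0,0,0]}]'
```

```text
clock: 28.35
eef_pos: [593.6, 78.6, 31.0]
tool_rot: [3.139, 0.0, 1.92]
force: [0.0, 0.6, 3.2]
width: 52.6
gripper_force: 62.9
clock: 29.72
eef_pos: [637.4, -61.7, 31.6]
tool_rot: [-3.141, 0.0, 1.92]
force: [0.1, -0.7, -1.4]
width: 53.0
gripper_force: 63.3
```

```bash
python3 -m creep '[{"jaw":0.3,"xyz":[0,0,1],"angular":[0,0,0]},{"jaw":1,"xyz":[0,0,0],"angular":[0,0,0]},{"jaw":1,"xyz":[0,0,0],"angular":[0,0,0]},{"jaw":1,"xyz":[0,0,-50],"angular":[0,0,0]},{"jaw":1,"xyz":[0,0,-110],"angular":[0,0,0]},{"jaw":1,"xyz":[15,-20,-150],"angular":[0,0,-0.18]},{"jaw":1,"xyz":[40,-50,-190],"angular":[0,0,-0.36]},{"jaw":1,"xyz":[65,-80,-230],"angular":[0,0,-0.54]},{"jaw":1,"xyz":[90,-110,-240],"angular":[0,0,-0.72]},{"jaw":1,"xyz":[90,-110,-240],"angular":[0,0,-0.9]},{"jaw":1,"xyz":[90,-110,-240],"angular":[0,0,-0.96]},{"jaw":1,"xyz":[90,-110,-240],"angular":[0,0,-0.96]}]'
python3 - <<'E'
from h import *
fruits(out="w5.png"); delta([551,114,32],2.88)
delta([505,62,32],2.88,([551,114,32],2.88))
E
```

```text
clock: 31.22
eef_pos: [503.2, -15.0, 271.0]
tool_rot: [-3.142, 0.0, 2.879]
force: [0.5, 0.5, -0.4]
width: 85.6
gripper_force: 0.0
0.96 [252.5, 279.5] (633, -156, 46, 24, 652, [635.0, -156.0], 163)
0.91 [442.4, 210.9] (598, 134, 46, 29, 933, [605.0, 134.0], 219)
0.88 [427.6, 178.9] (551, 116, 46, 24, 1028, [553.0, 116.0], 238)
0.79 [295.3, 172.3] (499, -48, 46, 24, 1048, [500.0, -47.0], 248)
0.65 [311.8, 264.6] (636, -61, 46, 24, 760, [639.0, -61.0], 177)
0.56 [381.9, 251.0] (644, 37, 46, 24, 803, [646.0, 38.0], 175)
to [551 114  32] 2.88 shift [-12.5 136.9 238.8] turn [-0.     0.    -0.002]
to [505  62  32] 2.88 shift [ 31.  -62.1  -0. ] turn [0. 0. 0.]
```

View pics/w5.png

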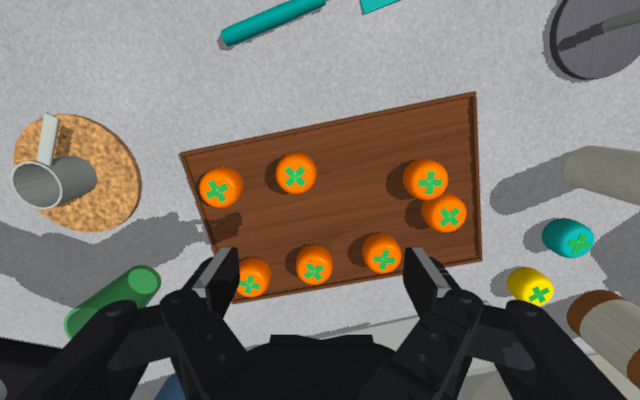

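All seven are on the tray floor, and only the pair at (428,180) and (447,212) still touches. The cup stands on the trivet. I'll move the left fruit of that pair.

```bash
python3 -m creep '[{"jaw":1,"xyz":[-4,45,40],"angular":[0,0,0]},{"jaw":1,"xyz":[-8,90,80],"angular":[0,0,0]},{"jaw":1,"xyz":[-13,138,120],"angular":[0,0,0]},{"jaw":1,"xyz":[-13,138,170],"angular":[0,0,0]},{"jaw":1,"xyz":[-13,138,215],"angular":[0,0,0]},{"jaw":1,"xyz":[-13,138,239],"angular":[0,0,0]},{"jaw":1,"xyz":[-13,138,239],"angular":[0,0,0]},{"jaw":-1,"xyz":[-13,138,239],"angular":[0,0,0]},{"jaw":-1,"xyz":[-13,138,239],"angular":[0,0,0]},{"jaw":-1,"xyz":[-13,138,239],"angular":[0,0,0]},{"jaw":-1,"xyz":[-13,138,239],"angular":[0,0,0]},{"jaw":-1,"xyz":[-13,138,200],"angular":[0,0,0]}]'
python3 -m creep '[{"jaw":-1,"xyz":[0,0,-20],"angular":[0,0,0]},{"jaw":-1,"xyz":[15,-30,-20],"angular":[0,0,0]},{"jaw":-1,"xyz":[31,-62,-20],"angular":[0,0,0]},{"jaw":-1,"xyz":[31,-62,10],"angular":[0,0,0]},{"jaw":-1,"xyz":[31,-62,32],"angular":[0,0,0]},{"jaw":-1,"xyz":[31,-62,38],"angular":[0,0,0]},{"jaw":-1,"xyz":[31,-62,38],"angular":[0,0,0]}]'
```

```text
clock: 32.83
eef_pos: [550.2, 114.3, 70.1]
tool_rot: [-3.139, -0.003, 2.88]
force: [1.1, -0.8, -0.5]
width: 52.8
gripper_force: 63.3
clock: 33.7
eef_pos: [505.8, 63.4, 33.7]
tool_rot: [-3.142, 0.001, 2.88]
force: [0.5, 0.3, -1.6]
width: 52.5
gripper_force: 63.0
```

```bash
python3 -m creep '[{"jaw":-1,"xyz":[0,0,1.5],"angular":[0,0,0]},{"jaw":0.3,"xyz":[0,0,1.5],"angular":[0,0,0]},{"jaw":1,"xyz":[0,0,0],"angular":[0,0,0]},{"jaw":1,"xyz":[0,0,0],"angular":[0,0,0]},{"jaw":1,"xyz":[0,0,-50],"angular":[0,0,0]},{"jaw":1,"xyz":[0,0,-110],"angular":[0,0,0]},{"jaw":1,"xyz":[0,0,-170],"angular":[0,0,0]},{"jaw":1,"xyz":[0,0,-230],"angular":[0,0,0]},{"jaw":1,"xyz":[0,0,-290],"angular":[0,0,0]},{"jaw":1,"xyz":[0,0,-290],"angular":[0,0,0]},{"jaw":1,"xyz":[0,0,-290],"angular":[0,0,0]}]'
python3 - <<'E'
from h import *
fruits(); delta([600,345,310],2.88)
E
```

```text
clock: 35.08
eef_pos: [505.1, 62.7, 322.3]
tool_rot: [-3.141, -0.001, 2.879]
force: [-0.7, -0.2, 0.3]
width: 85.8
gripper_force: 0.0
0.95 [186.4, 188.1] (491, -149, 45, 24, 764, [492.0, -150.0], 169)
0.93 [325.7, 246.8] (644, 37, 45, 24, 622, [645.0, 38.0], 134)
0.88 [320.8, 162.4] (505, 64, 46, 24, 834, [505.0, 64.0], 189)
0.8 [379.4, 209.5] (603, 134, 45, 25, 709, [605.0, 134.0], 160)
0.77 [269.0, 259.0] (636, -61, 45, 24, 597, [638.0, -61.0], 137)
0.56 [250.5, 177.7] (498, -47, 45, 24, 785, [499.0, -48.0], 182)
0.48 [207.3, 258.3] (609, -157, 33, 9, 18, None, 0)
to [600 345 310] 2.88 shift [-19.  297.4  10.9] turn [-0.001 -0.003 -0.   ]
```

```bash
python3 -m creep '[{"jaw":1,"xyz":[-3,45,0],"angular":[0,0,0]},{"jaw":1,"xyz":[-6,95,0],"angular":[0,0,0]},{"jaw":1,"xyz":[-9,145,0],"angular":[0,0,0]},{"jaw":1,"xyz":[-12,195,0],"angular":[0,0,0]},{"jaw":1,"xyz":[-15,245,0],"angular":[0,0,0]},{"jaw":1,"xyz":[-19,297,0],"angular":[0,0,0]},{"jaw":1,"xyz":[-19,297,0],"angular":[0,0,0]},{"jaw":1,"xyz":[-19,297,0],"angular":[0,0,0]}]'
python3 - <<'E'
from h import *
im,W=cloud("wrist"); save(im,"w6.png")
for t,z0,z1 in(("roll",142,160),("holder",6,18),("holder",60,100)):
    for s in silhouettes("wrist",t)[:1]:
        p=W[s["pixels"]];p=p[~np.isnan(p[:,0])];p=p[(p[:,2]>z0)&(p[:,2]<z1)]
        if len(p)>5:
            c,r=cv2.minEnclosingCircle(p[:,:2].astype(np.float32)); print(t,s["score"],c,r,p.mean(0),len(p)); 
            if t=="roll": delta([*c,105],2.88)
E
```

```text
clock: 36.17
eef_pos: [600.3, 344.7, 320.8]
tool_rot: [-3.139, -0.002, 2.881]
force: [-0.7, -0.9, 0.3]
width: 85.2
gripper_force: 0.0
roll 0.65 (601.1443481445312, 344.5655212402344) 29.76106834411621 [600.10711385 344.94952151 149.09958287] 1519
to [601. 345. 105.] 2.88 shift [1.00e-01 1.60e+00 2.17e+02] turn [-0.002 -0.    -0.002]
holder 0.82 (426.7519836425781, 359.64898681640625) 59.76748275756836 [430.85922237 358.97125885  11.23056429] 5733
holder 0.82 (427.2109069824219, 359.9753723144531) 6.818106651306152 [429.22487944 359.98306666  83.05317232] 197
```

View pics/w6.png

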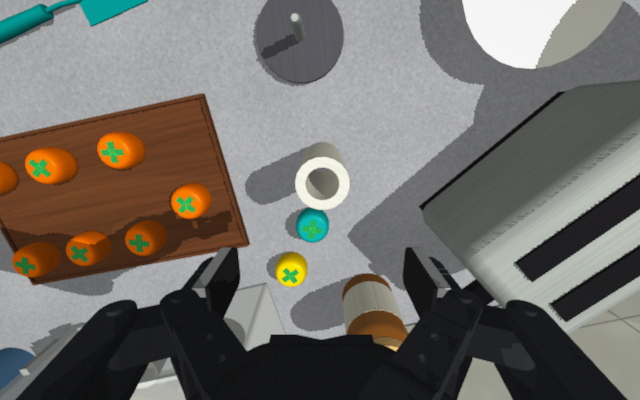

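The roll's open top is at (322,183) and the holder spindle at (295,17). The turquoise fruit at (312,225) stays clear of the closing line. Grasping the roll.

```bash
python3 -m creep '[{"jaw":1,"xyz":[0,2,50],"angular":[0,0,0]},{"jaw":1,"xyz":[0,2,100],"angular":[0,0,0]},{"jaw":1,"xyz":[0,2,150],"angular":[0,0,0]},{"jaw":1,"xyz":[0,2,200],"angular":[0,0,0]},{"jaw":1,"xyz":[0,2,214],"angular":[0,0,0]},{"jaw":1,"xyz":[0,2,214],"angular":[0,0,0]},{"jaw":-1,"xyz":[0,2,214],"angular":[0,0,0]},{"jaw":-1,"xyz":[0,2,214],"angular":[0,0,0]},{"jaw":-1,"xyz":[0,2,214],"angular":[0,0,0]},{"jaw":-1,"xyz":[0,2,214],"angular":[0,0,0]},{"jaw":-1,"xyz":[0,2,180],"angular":[0,0,0]},{"jaw":-1,"xyz":[0,2,130],"angular":[0,0,0]}]'
python3 -m creep '[{"jaw":-1,"xyz":[0,0,-40],"angular":[0,0,0]},{"jaw":-1,"xyz":[0,0,-40],"angular":[0,0,0]}]'
python3 -c "
from h import *
delta([427,360,225],2.88)"
```

```text
clock: 37.88
eef_pos: [600.9, 346.6, 193.7]
tool_rot: [-3.14, -0.001, 2.88]
force: [0.7, 0.2, -1.4]
width: 59.6
gripper_force: 55.4
clock: 38.12
eef_pos: [602.9, 349.2, 238.6]
tool_rot: [3.134, 0.006, 2.88]
force: [0.1, 0.1, -1.1]
width: 59.5
gripper_force: 55.4
to [427 360 225] 2.88 shift [172.8 -35.3  12.3] turn [ 0.007  0.006 -0.   ]
```

```bash
python3 -m creep '[{"jaw":-1,"xyz":[25,-5,0],"angular":[0,0,0]},{"jaw":-1,"xyz":[60,-11,0],"angular":[0,0,0]},{"jaw":-1,"xyz":[95,-17,0],"angular":[0,0,0]},{"jaw":-1,"xyz":[130,-24,0],"angular":[0,0,0]},{"jaw":-1,"xyz":[160,-29,0],"angular":[0,0,0]},{"jaw":-1,"xyz":[171,-31,0],"angular":[0,0,0]},{"jaw":-1,"xyz":[171,-31,0],"angular":[0,0,0]},{"jaw":-1,"xyz":[171,-31,0],"angular":[0,0,0]}]'
python3 - <<'E'
from h import *
for c in("side","scene"):
    im,W=cloud(c); save(im[100:400,150:550] if c=="side" else im[50:300,300:640],"r_%s.png"%c)
    for s in silhouettes(c,"roll")[:1]:
        p=W[s["pixels"]];p=p[~np.isnan(p[:,0])];print(c,s["score"],np.percentile(p,[1,50,99],axis=0).round().tolist())
print(ctrl.read_state()["width"])
delta([427,360,225],2.88)
E
```

```text
clock: 39.12
eef_pos: [429.7, 361.0, 232.6]
tool_rot: [3.141, 0.001, 2.878]
force: [-0.2, -0.1, -1.4]
width: 59.3
gripper_force: 55.5
side 0.62 [[398.0, 343.0, 123.0], [417.0, 385.0, 193.0], [456.0, 392.0, 273.0]]
scene 0.77 [[221.0, 330.0, -1.0], [453.0, 348.0, 207.0], [462.0, 541.0, 270.0]]
59.51439471190217
to [427 360 225] 2.88 shift [ 1.5 -1.7  7.6] turn [ 0.    -0.    -0.002]
```

View pics/r_side.png

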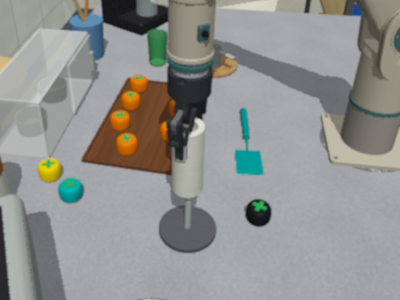

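The roll hangs upright right over the spindle (crop 188,195). Lowering it.

```bash
python3 -m creep '[{"jaw":-1,"xyz":[2,-2,15],"angular":[0,0,0]},{"jaw":-1,"xyz":[2,-2,30],"angular":[0,0,0]},{"jaw":-1,"xyz":[2,-2,48],"angular":[0,0,0]},{"jaw":-1,"xyz":[2,-2,66],"angular":[0,0,0]},{"jaw":-1,"xyz":[2,-2,84],"angular":[0,0,0]},{"jaw":-1,"xyz":[2,-2,98],"angular":[0,0,0]},{"jaw":-1,"xyz":[2,-2,107],"angular":[0,0,0]},{"jaw":-1,"xyz":[2,-2,107],"angular":[0,0,0]},{"jaw":-1,"xyz":[2,-2,107],"angular":[0,0,0]}]'
```

```text
clock: 40.45
eef_pos: [425.9, 360.4, 126.3]
tool_rot: [3.141, 0.0, 2.88]
force: [-0.1, 0.4, -0.5]
width: 59.6
gripper_force: 55.8
```

```bash
python3 -m creep '[{"jaw":-1,"xyz":[0,0,3],"angular":[0,0,0]},{"jaw":-1,"xyz":[0,0,5],"angular":[0,0,0]},{"jaw":-1,"xyz":[0,0,5],"angular":[0,0,0]}]'
```

```text
clock: 40.83
eef_pos: [426.2, 360.5, 123.7]
tool_rot: [3.14, 0.003, 2.88]
force: [-2.6, -4.1, 20.0]
width: 59.7
gripper_force: 57.7
```

Contact with the base is felt, so I release, retract, and check everything.

```bash
python3 -m creep '[{"jaw":0.5,"xyz":[0,0,2.5],"angular":[0,0,0]},{"jaw":1,"xyz":[0,0,2],"angular":[0,0,0]},{"jaw":1,"xyz":[0,0,2],"angular":[0,0,0]},{"jaw":1,"xyz":[0,0,2],"angular":[0,0,0]},{"jaw":1,"xyz":[0,0,-40],"angular":[0,0,0]},{"jaw":1,"xyz":[0,0,-90],"angular":[0,0,0]},{"jaw":1,"xyz":[0,0,-150],"angular":[0,0,0]},{"jaw":1,"xyz":[0,0,-200],"angular":[0,0,0]},{"jaw":1,"xyz":[0,-50,-220],"angular":[0,0,0]},{"jaw":1,"xyz":[0,-100,-220],"angular":[0,0,0]},{"jaw":1,"xyz":[0,-150,-220],"angular":[0,0,0]},{"jaw":1,"xyz":[0,-200,-220],"angular":[0,0,0]}]'
python3 -m creep '[{"jaw":1,"xyz":[0,-50,0],"angular":[0,0,0]},{"jaw":1,"xyz":[0,-100,0],"angular":[0,0,0]},{"jaw":1,"xyz":[0,-140,0],"angular":[0,0,0]},{"jaw":1,"xyz":[0,-140,0],"angular":[0,0,0]},{"jaw":1,"xyz":[0,-140,0],"angular":[0,0,0]}]'
python3 - <<'E'
from h import *
fruits(out="w7.png")
for c in("wrist","side","scene"):
    im,W=cloud(c)
    if c=="side": save(im,"d9.png")
    for t in ("roll","cup","tumbler"):
      for s in silhouettes(c,t)[:1]:
        p=W[s["pixels"]];p=p[~np.isnan(p[:,0])];print(c,t,round(s["score"],2),np.percentile(p,[1,50,99],axis=0).round().tolist())
E
```

```text
clock: 42.32
eef_pos: [373.4, 165.3, 340.6]
tool_rot: [-3.141, 0.0, 2.88]
force: [0.2, -0.3, -0.3]
width: 85.4
gripper_force: 0.0
clock: 42.95
eef_pos: [338.0, 32.2, 341.0]
tool_rot: [3.141, 0.001, 2.88]
force: [0.8, 0.4, 1.5]
width: 85.4
gripper_force: 0.0
0.89 [298.3, 259.1] (498, -47, 46, 24, 542, [500.0, -46.0], 119)
0.85 [312.1, 324.4] (491, -10, 46, 169, 387, [611.0, -52.0], 104)
0.84 [364.1, 249.0] (504, 65, 46, 23, 535, [506.0, 66.0], 126)
0.74 [261.9, 334.1] (482, -78, 46, 186, 247, [631.0, -156.0], 51)
0.69 [249.8, 269.0] (417, -83, 47, 121, 325, [478.0, -129.0], 72)
0.56 [364.5, 313.7] (643, 39, 46, 24, 438, [645.0, 40.0], 98)
0.47 [400.6, 289.3] (490, 94, 46, 132, 85, None, 0)
wrist roll 0.76 [[394.0, 329.0, 15.0], [415.0, 339.0, 132.0], [450.0, 377.0, 162.0]]
wrist cup 0.93 [[360.0, -372.0, 10.0], [422.0, -328.0, 54.0], [453.0, -289.0, 69.0]]
wrist tumbler 0.85 [[578.0, -365.0, 69.0], [624.0, -338.0, 96.0], [639.0, -303.0, 110.0]]
side roll 0.83 [[395.0, 335.0, 17.0], [422.0, 383.0, 117.0], [451.0, 390.0, 164.0]]
side cup 0.73 [[358.0, -400.0, 11.0], [419.0, -324.0, 55.0], [452.0, -287.0, 73.0]]
side tumbler 0.65 [[574.0, -371.0, 1.0], [602.0, -315.0, 74.0], [636.0, -302.0, 112.0]]
scene roll 0.8 [[406.0, 329.0, 12.0], [449.0, 346.0, 105.0], [458.0, 382.0, 162.0]]
scene tumbler 0.96 [[580.0, -367.0, 4.0], [630.0, -335.0, 77.0], [643.0, -306.0, 109.0]]
```

View pics/d9.png

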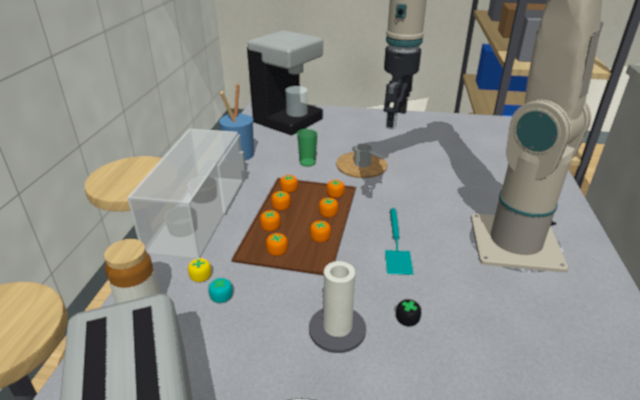

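View pics/w7.png

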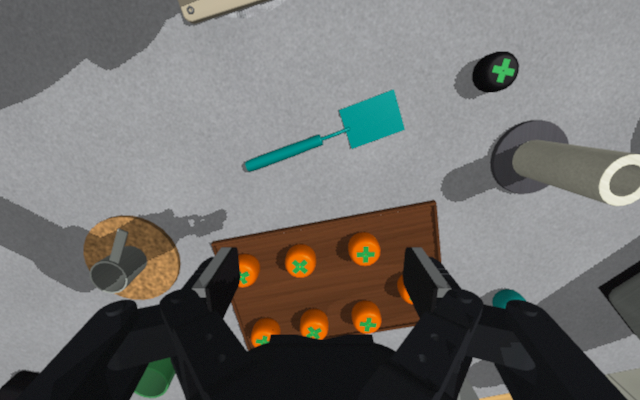

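The side view shows the roll seated on the holder (338,300), the cup on the trivet (362,155), and seven fruits spread out. I'll take one numeric check of the spacing before handing in.

Run:
```python
from h import *
fruits("side"); print(); fruits("scene")
```

```text
0.97 [275.6, 245.8] (602, 139, 48, 24, 157, [604.0, 135.0], 25)
0.85 [285.1, 200.9] (634, -57, 49, 26, 123, [636.0, -61.0], 13)
0.75 [290.9, 183.5] (630, -153, 49, 24, 87, [632.0, -154.0], 11)
0.73 [272.1, 217.7] (640, 39, 49, 25, 133, [644.0, 39.0], 21)
0.59 [321.2, 233.2] (503, 68, 49, 23, 144, [505.0, 66.0], 21)
0.59 [337.4, 185.6] (489, -147, 49, 25, 106, [491.0, -147.0], 13)
0.53 [330.3, 207.8] (496, -46, 49, 24, 123, [499.0, -45.0], 18)

0.89 [249.9, 226.5] (497, -151, 46, 24, 243, [493.0, -150.0], 34)
0.87 [254.4, 273.0] (638, -156, 46, 24, 348, [635.0, -157.0], 61)
0.83 [301.5, 269.6] (641, -62, 46, 25, 341, [638.0, -62.0], 54)
0.75 [346.7, 260.2] (711, 17, 46, 87, 309, [646.0, 38.0], 50)
0.6 [295.3, 224.9] (504, -48, 46, 24, 229, [501.0, -48.0], 37)
0.57 [383.3, 238.1] (609, 133, 46, 24, 264, [606.0, 133.0], 40)
0.55 [340.4, 214.9] (512, 63, 46, 23, 197, [506.0, 64.0], 31)
```

```bash
python3 -c "
from cell import ctrl
print(ctrl.finish_job())"
```

```text
the job is handed in; nothing more can be done
None
```

I handed in the job at about 43 s of the 210 s limit: the cup stands on the trivet, all seven persimmons lie flat in the tray with centres at least 90 mm apart and some in each quarter, the paper roll is fully down on its spindle, and the tumbler has not moved; no verdict came back at hand-in.

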